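# Dump the nuts from the drop-bottom hopper

### The job

Two identical drop-bottom hoppers stand on the bench, one loaded with hexagon nuts and the other with bolts. Trip the red-handled lever of the hopper that holds the nuts by pushing it towards the hopper, so that its floor swings open and all three nuts drop into the tray below; leave its floor hanging open. Leave the hopper with the bolts shut.

Things in the scene. Friction and masses are not known exactly. Their poses are not given: they have to be found in the camera images.
- nut_hopper: The hopper that holds the nuts: an open-topped blue box, 118 (x) x 108 (y) x 60 mm, carried on four legs over a dark steel tray, rim at z = 212 mm, fixed to the bench. Origin on the bench under the centre of the box, z up; its +x axis points from its front (the lever side, facing the robot within 0.3 rad) to its back. The front wall's outer face is at x = -59 mm. The bolt hopper is its twin, in the other place 0.22 m or more away.
- nut_hopper_handle (a point): Centre of the red cross-bar handle on top of the nut hopper's trip lever: a round bar 16 mm thick and 60 mm long along the hopper's y axis. At rest it lies at x = -76 mm, y = 0, z = 275 mm of the hopper, in front of the box and 63 mm above its rim, on an upright lever 16 mm wide. It needs to be pushed in the hopper's +x direction, over the box; it can be pushed with shut fingers.
- nut_hopper_lever (a joint): The nut hopper's trip lever (rad): 0 at rest, upright; it grows as the handle is pushed in the hopper's +x direction, to its stop at 0.6 (handle then 43 mm further along +x and 13 mm lower). The latch lets go at about 0.3 (handle 23 mm along). The pivot is 77 mm below the handle's centre. A weak spring (2 N at the handle, 4 N at the stop) returns it when it is let go.
- nut_hopper_floor (a joint): The nut hopper's hinged floor (rad): 0 shut, about 1.05 hanging open. It falls open by itself once the latch lets go.
- bolt_hopper_floor (a joint): The same for the other hopper, which holds two bolts and is to stay shut at 0.
- nut_hopper_tray (a point): Centre of the inner floor, 4 mm above the bench, of the tray under the nut hopper. The tray is 188 (x) x 148 (y) mm inside, with a wall 36 mm high; axes as the hopper's.
- nut_1_center (a point): Centre of a steel hexagon nut, 27 mm across, 13 mm high, lying in the nut hopper at the start.
- nut_2_center (a point): Centre of the second such nut.
- nut_3_center (a point): Centre of the third such nut.

How it is judged:
By the outcome, as a careful person would: the job done as asked, in the order asked, and still so for the second after the job is handed in, with the robot touching nothing.
It also fails if it takes over 32 s, if anything falls off the work surface, if the arm or the gripper's body presses on something with over 40 N, if the wrist force passes 120 N, or if a joint passes its speed limit or range.

### The arm

A 7-joint arm with a two-finger parallel gripper is mounted at the origin on a cart in front of the work surface, level with it; the furniture and walls round the work are solid. World frame = base frame: x ahead of the robot, y to its left, z up, the work surface at z = 0. Lengths are in mm, angles in rad, forces in N, time in s.
With the tool pointing down it reaches from about 400 to 875 mm from the base axis. Payload 6.5 kg.
Tool frame: the origin (TCP) lies on the centre line of the jaws, within the pads' length; the fingertips stand 22 mm ahead of it and the grasp point (between the pads) lies 3 mm ahead of it; z points along the fingers, y is the line along which they close (so a half turn about z gives the same grasp; the last joint's range is limited). The gripper opens to 85 mm and grips with 20 to 120 N. Pads are 22 mm wide; open, the fingers measure 114 mm over their backs; the gripper's body (76 mm by 85 mm) begins 54 mm behind the grasp point. The pads swing forward as they close: fully open they stand 13 mm farther back than shut.
Start: joints at [1.2, 0.536, -0.004, 1.538, 0.003, 1.067, -0.071], TCP at [195.063, -620.033, 253.29] pointing down, gripper open.
Joint ranges: [-2.7, 2.7], [-0.37, 2.16], [-1.27, 1.26], [0.24, 2.4], [-1.31, 4.45], [0.19, 1.91], [-2.76, 2.76]. Speed limits (rad/s): [2.39, 2.39, 3.14, 3.14, 3.14, 3.14, 3.14].

### API

Orientations are given as a 3x3 rotation matrix whose columns are the frame's x, y, z axes.
In Python, from rig import telemetry, snapshot, camera_model, bot, nets gives the robot as it stands. The module is installed in compiled form; this text tells all that it offers.
- The arm moves only by the tool drive_tool, never from a script. Its argument "targets" is a list of rows, each an object of numbers: "gripper": the closure, from -1 (fully open) to 1 (shut); "dx", "dy", "dz": the shift along the tool's x, y, z in units of 30 mm (1.0 is 30 mm); "rx", "ry", "rz": the turn, a rotation vector about the tool's x, y, z in degrees. A call has exactly 8 rows; each row is the pose to reach, as a shift and turn from the pose commanded when the call began, along the tool's axes at that moment; what a row does not reach only later rows make up. A row lasts 1/10 s, in which the tool goes at most 50 mm and 8.59 degrees, less where a joint would pass 70% of its speed; a pose out of reach is approached as far as the arm can. A call with a gripper value outside its range is refused whole. The fingers move at their own pace and stop on an object; the grip force is fixed at half the most. Time passes only in rows, so rows that repeat a pose let the fingers close, or fill a call up. It gives the time, the measured TCP pose, the force, the opening and the grip force at its end, in the units of the state.
- telemetry.sense(): the state, without advancing time (a new reading comes with each control period).
- snapshot(name): name is "scene" or "top" or "wrist"; returns (picture, depth): 480x640x3 uint8, red, green, blue; 480x640 float32, mm along the optical axis (not along the pixel's ray), 0 where there is no reading.
- camera_model(name): a dict with "K" (3x3 intrinsics, pixels), "origin" and "orientation" of the camera in the world; the wrist camera has in their place "tool_from_camera" (4x4, takes a point from camera to tool coordinates, whose origin is the TCP and whose axes are the flange's). Camera axes: x right, y down, z forward; pixel columns grow to the right and rows downward; lengths in mm; the calibration is good to about 2 mm. The wrist camera is an equidistant fisheye: a pixel r from the principal point sees the ray r / f radians off the axis. A picture is of the moment at which its call begins: read the wrist's pose just before it. camera_model takes no time and is no camera call.
- bot.job_done(): hands the job in; it is judged then, once.
Trained networks look in the newest picture that a camera, given by its name, has taken for a name from the list of things; names that differ only in an ending like _2 or _b are one class to them, and where a whole thing is asked for, a point or a joint stands for the part that bears it (a point fixed in the world has none). Each returns a list of dicts, best first, with "p" (0 to 1); they miss things now and then, are a little off and sometimes report something else, mostly with a low value. They report only what shows in the picture. A call takes as long as a camera call.
- nets.find_in(camera, label): "rect" ([left, top, right, bottom] in pixels, round what is visible of it).
- nets.trace(camera, label): "region" (480x640 bool, what is visible of it) and "rect" ([left, top, right, bottom] in pixels, round what is visible of it).
- nets.spot_point(camera, label): "at" ([column, row] in pixels: a listed point, or the origin of a listed thing).
The state is a dict: "t": time; "joint_positions": joint angles; "joint_vel": joint speeds; "tau": joint torques, N m; "ee_pos": TCP position; "orientation": TCP orientation; "ft_force": force on the tool from outside, world axes, zero at the start; "torque": the same for the moment, N m; "finger_gap": finger opening in mm; "grip_force": force on a finger pad.
Only numpy, scipy, OpenCV 4.12 (cv2) and the standard library are available. Lean on these libraries where they do the work, as an engineer would, in place of code of your own. Each camera call takes 0.05 s, during which the arm holds its last target. There are 200 camera calls.

## Working session

There is one attempt and no reset: what is moved stays moved. The work goes in short steps, Python scripts to look and compute and a tool call to move; the robot and the scene stay as the last step left them, time stands still between calls to the robot, and variables do not carry over. Pictures are saved under pics/ and viewed, at most 10 in all, crops included, and the job is handed in when it is done.

Besides the shell and the picture viewer there is one more tool, called after "Emit:" as a command line: name --argument value ..., lists and objects as JSON in quotes. drive_tool: Moves the arm, as the interface text tells. Its arguments: {"type":"object","properties":{"targets":{"type":"array"}},"required":["targets"]}

```bash
mkdir -p pics; python3 - <<'E'
from rig import telemetry, snapshot, camera_model, nets
import cv2,numpy as np
s=telemetry.sense();print(s['t'],s['ee_pos'],s['orientation'])
ims=[]
for c in ['scene','top']:
    im,d=snapshot(c);m=camera_model(c);ims.append(im)
    np.savez(c,im=im,d=d);print(c,m['origin'])
    for l in ['nut_hopper_handle','nut_1_center','nut_hopper']:
        r=nets.spot_point(c,l)
        for q in r[:4]:
            u,v=q['at'];z=d[int(v),int(u)]
            p=np.linalg.inv(m['K'])@[u,v,1]*z
            print(l,q['p'],np.round([u,v]),np.round(np.array(m['orientation'])@p+m['origin']))
    cv2.imwrite(f'pics/{c}.png',im[...,::-1])
E
```

```text
0.0 [ 194.86252575 -619.46802333  252.4082442 ] [[ 9.53891685e-01  3.00150365e-01 -6.42274860e-04]
 [ 3.00151030e-01 -9.53890251e-01  1.65755802e-03]
 [-1.15143083e-04 -1.77391028e-03 -9.99998420e-01]]
scene [293.69776263 456.56799258 764.72244284]
nut_hopper_handle 0.72 [418. 165.] [ 486. -196.  281.]
nut_1_center 0.68 [382. 261.] [ 512. -146.   76.]
nut_1_center 0.46 [384. 196.] [ 554. -230.  162.]
nut_hopper 0.69 [372. 252.] [ 567. -227.    0.]
top [109.54777728 -76.49046497 908.91574426]
nut_hopper_handle 0.65 [396. 246.] [ 483. -202.  283.]
nut_1_center 0.44 [405. 245.] [ 485. -217.  283.]
nut_hopper 0.65 [380. 280.] [ 557. -211.    6.]
nut_hopper 0.42 [402. 246.] [ 484. -212.  283.]
```

View pics/scene.png

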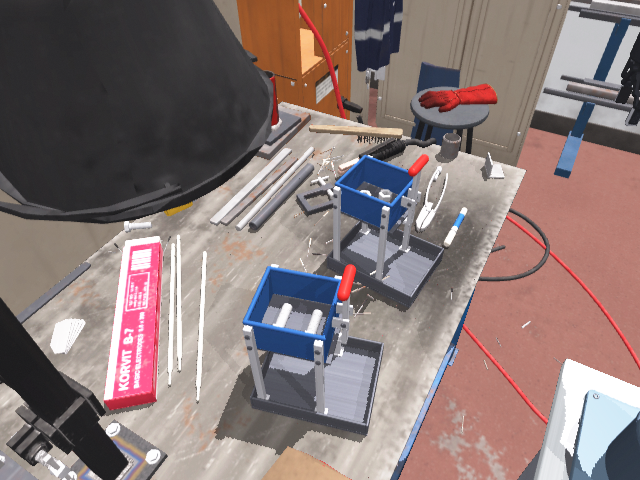

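View pics/top.png

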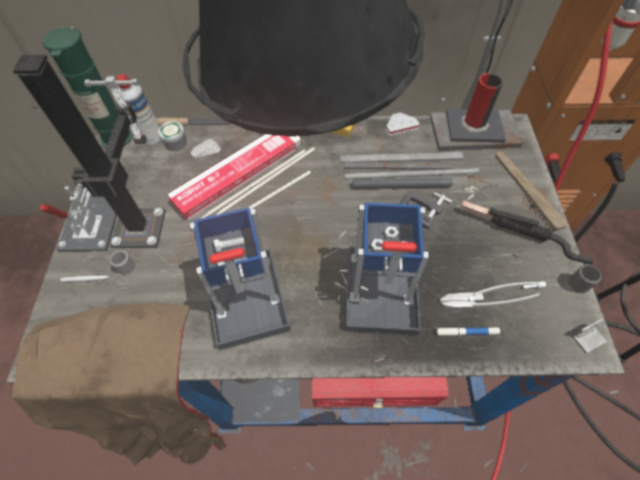

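The nuts are in the right-hand hopper, with its box at about (375,190) in scene and (393,238) in top. Its red handle is at (418,165) in scene and (400,246) in top. The left hopper holds the two bolts. A dark hood hangs over the back of the bench. Next I'll measure the handle bar, the box rim and the hood.

```bash
python3 - <<'E'
from rig import camera_model
import numpy as np,cv2
for c in ['scene','top']:
    f=np.load(c+'.npz');im=f['im'];d=f['d'];m=camera_model(c)
    v,u=np.mgrid[:480,:640]
    P=(np.stack([u,v,np.ones_like(u)],-1)@np.linalg.inv(m['K']).T*d[...,None])@np.array(m['orientation']).T+m['origin']
    h=cv2.cvtColor(im,cv2.COLOR_RGB2HSV)
    ok=(d>0)
    box=(abs(P[...,0]-520)<130)&(abs(P[...,1]+210)<110)&ok
    red=((h[...,0]<8)|(h[...,0]>172))&(h[...,1]>150)&box&(P[...,2]>255)&(P[...,2]<300)
    q=P[red];mu=q.mean(0);w=np.linalg.svd(q-mu)[2][0] if len(q)<5000 else 0
    t=(q-mu)@w
    print(c,len(q),mu.round(1),w.round(3),'mid',(mu+w*(t.max()+t.min())/2).round(1),np.ptp(t),q[:,2].max())
    blue=(abs(h[...,0].astype(int)-110)<14)&(h[...,1]>120)&box&(P[...,2]>205)&(P[...,2]<218)
    b=P[blue][:,:2].astype(np.float32)
    r=cv2.minAreaRect(b);print('rim',len(b),r, b.mean(0))
    hood=ok&(P[...,2]>320);Q=P[hood]
    print('high',Q.min(0).round(),Q.max(0).round(), np.percentile(Q,[5,50,95],axis=0).round())
    n=ok&(P[...,2]>320)&(P[...,0]<800)&(P[...,0]>150)&(abs(P[...,1]+200)<350);Q=P[n]
    if len(Q):print('near',len(Q),Q.min(0).round(),Q.max(0).round())
E
```

```text
scene 211 [ 486.8 -199.5  279.3] [-0.12  -0.991  0.056] mid [ 486.4 -202.8  279.5] 53.88664626430537 283.99196577758033
rim 796 ((564.4865112304688, -210.98123168945312), (112.30498504638672, 121.35882568359375), 85.72632598876953) [ 567.45685 -204.18732]
high [ 196. -682.  320.] [1055.  401.  571.] [[ 725. -112.  328.]
 [ 817.   82.  430.]
 [ 941.  177.  548.]]
near 16429 [ 719. -230.  320.] [800. 150. 522.]
top 245 [ 484.7 -207.9  280.6] [-0.074 -0.997 -0.012] mid [ 484.7 -207.5  280.6] 53.999212487391034 284.9879266994343
rim 478 ((562.2363891601562, -212.80352783203125), (108.95541381835938, 119.50538635253906), 85.40013122558594) [ 559.0353  -212.73848]
high [ 691. -836.  320.] [1138.  521.  524.] [[ 696. -254.  329.]
 [ 788.  -39.  413.]
 [ 900.  372.  503.]]
near 14849 [ 717. -235.  320.] [800. 149. 524.]
```

Handle centre is about (485, -205, 275) and hopper yaw about -0.09. The hood is clear, starting at x > 717. I'll turn the tool to the hopper's axes, close the fingers and approach in front of the handle.

Emit:
drive_tool --targets '[{"gripper":1,"dx":1,"dy":-0.9,"dz":-0.4,"rz":6},{"gripper":1,"dx":2,"dy":-1.8,"dz":-0.75,"rz":12},{"gripper":1,"dx":3,"dy":-2.7,"dz":-0.75,"rz":18},{"gripper":1,"dx":4,"dy":-3.6,"dz":-0.75,"rz":22.6},{"gripper":1,"dx":5,"dy":-4.5,"dz":-0.75,"rz":22.6},{"gripper":1,"dx":6,"dy":-5.4,"dz":-0.75,"rz":22.6},{"gripper":1,"dx":6,"dy":-5.4,"dz":-0.75,"rz":22.6},{"gripper":1,"dx":6,"dy":-5.4,"dz":-0.75,"rz":22.6}]'

```text
invalid input at $.targets[0]: expected keys gripper, dx, dy, dz, rx, ry, rz
```

Emit:
drive_tool --targets '[{"gripper":1,"dx":1,"dy":-0.9,"dz":-0.4,"rx":0,"ry":0,"rz":6},{"gripper":1,"dx":2,"dy":-1.8,"dz":-0.75,"rx":0,"ry":0,"rz":12},{"gripper":1,"dx":3,"dy":-2.7,"dz":-0.75,"rx":0,"ry":0,"rz":18},{"gripper":1,"dx":4,"dy":-3.6,"dz":-0.75,"rx":0,"ry":0,"rz":22.6},{"gripper":1,"dx":5,"dy":-4.5,"dz":-0.75,"rx":0,"ry":0,"rz":22.6},{"gripper":1,"dx":6,"dy":-5.4,"dz":-0.75,"rx":0,"ry":0,"rz":22.6},{"gripper":1,"dx":6,"dy":-5.4,"dz":-0.75,"rx":0,"ry":0,"rz":22.6},{"gripper":1,"dx":6,"dy":-5.4,"dz":-0.75,"rx":0,"ry":0,"rz":22.6}]'

```text
t: 1.2
ee_pos: [318.6, -411.1, 276.1]
orientation: [[0.996, -0.087, 0.0], [-0.087, -0.996, -0.0], [0.0, 0.0, -1.0]]
ft_force: [-0.2, -0.4, 0.4]
finger_gap: 0.0
grip_force: 0.0
```

Emit:
drive_tool --targets '[{"gripper":1,"dx":0.6,"dy":-1.3,"dz":0,"rx":0,"ry":0,"rz":0},{"gripper":1,"dx":1.2,"dy":-2.6,"dz":0,"rx":0,"ry":0,"rz":0},{"gripper":1,"dx":1.8,"dy":-3.9,"dz":0,"rx":0,"ry":0,"rz":0},{"gripper":1,"dx":2.4,"dy":-5.2,"dz":0,"rx":0,"ry":0,"rz":0},{"gripper":1,"dx":3.0,"dy":-6.4,"dz":0,"rx":0,"ry":0,"rz":0},{"gripper":1,"dx":3.4,"dy":-7.3,"dz":0,"rx":0,"ry":0,"rz":0},{"gripper":1,"dx":3.4,"dy":-7.3,"dz":0,"rx":0,"ry":0,"rz":0},{"gripper":1,"dx":3.4,"dy":-7.3,"dz":0,"rx":0,"ry":0,"rz":0}]'

```text
t: 2.0
ee_pos: [439.2, -203.7, 275.8]
orientation: [[0.996, -0.09, -0.0], [-0.09, -0.996, -0.001], [-0.0, 0.001, -1.0]]
ft_force: [0.1, -0.3, -0.9]
finger_gap: 0.1
grip_force: 0.0
```

```bash
python3 - <<'E'
from rig import snapshot
import cv2
a,_=snapshot('scene');b,_=snapshot('top')
a=cv2.resize(a[100:320,250:500],None,fx=1.6,fy=1.6);b=cv2.resize(b[160:380,280:530],None,fx=1.6,fy=1.6)
cv2.imwrite('pics/near.png',cv2.hconcat([a,b])[...,::-1])
E
```

```text
(no output)
```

View pics/near.png

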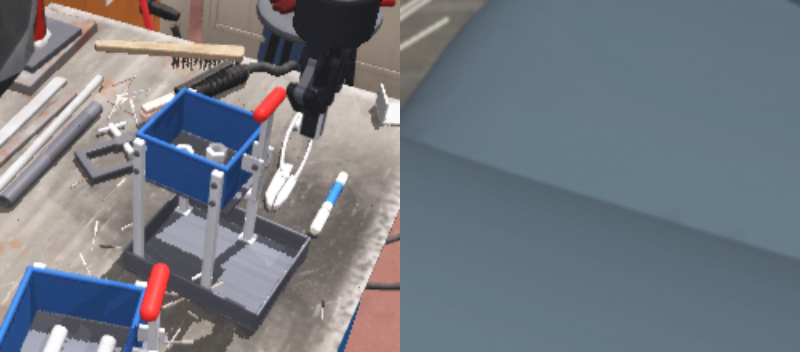

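The shut fingers stand just in front of the red handle, with the tips at crop (312,130) and the handle at (268,104). The arm blocks the top view. Now I'll push along +x.

Emit:
drive_tool --targets '[{"gripper":1,"dx":0.4,"dy":0,"dz":0,"rx":0,"ry":0,"rz":0},{"gripper":1,"dx":0.7,"dy":0,"dz":0,"rx":0,"ry":0,"rz":0},{"gripper":1,"dx":1.0,"dy":0,"dz":0,"rx":0,"ry":0,"rz":0},{"gripper":1,"dx":1.25,"dy":0,"dz":0,"rx":0,"ry":0,"rz":0},{"gripper":1,"dx":1.5,"dy":0,"dz":0,"rx":0,"ry":0,"rz":0},{"gripper":1,"dx":1.7,"dy":0,"dz":0,"rx":0,"ry":0,"rz":0},{"gripper":1,"dx":1.9,"dy":0,"dz":0,"rx":0,"ry":0,"rz":0},{"gripper":1,"dx":2.0,"dy":0,"dz":0,"rx":0,"ry":0,"rz":0}]'

```text
t: 2.9
ee_pos: [498.9, -207.7, 275.2]
orientation: [[0.996, -0.089, -0.002], [-0.089, -0.996, 0.001], [-0.002, -0.0, -1.0]]
ft_force: [-4.5, -0.1, -1.1]
finger_gap: -0.2
grip_force: 1.7
```

```bash
python3 - <<'E'
from rig import snapshot,telemetry
import cv2
for i in range(4): a,_=snapshot('scene')
s=telemetry.sense();print(s['t'],s['ee_pos'],s['ft_force'])
a=cv2.resize(a[100:320,250:500],None,fx=2,fy=2)
cv2.imwrite('pics/push.png',a[...,::-1])
E
```

```text
3.1 [ 498.67264532 -207.71183875  275.58880495] [-4.99929266 -0.72662735 -1.08794918]
```

View pics/push.png

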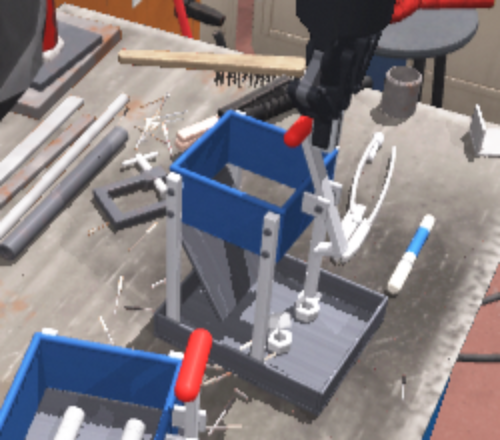

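The floor hangs open. Nuts show in the tray at crop (308,305), (280,340) and about (285,322). The lever is tilted and the bolt hopper is shut. Backing off along -x.

Emit:
drive_tool --targets '[{"gripper":1,"dx":-0.4,"dy":0,"dz":0,"rx":0,"ry":0,"rz":0},{"gripper":1,"dx":-0.8,"dy":0,"dz":0,"rx":0,"ry":0,"rz":0},{"gripper":1,"dx":-1.2,"dy":0,"dz":0,"rx":0,"ry":0,"rz":0},{"gripper":1,"dx":-1.6,"dy":0,"dz":0,"rx":0,"ry":0,"rz":0},{"gripper":1,"dx":-2.0,"dy":0,"dz":0,"rx":0,"ry":0,"rz":0},{"gripper":1,"dx":-2.4,"dy":0.8,"dz":0,"rx":0,"ry":0,"rz":0},{"gripper":1,"dx":-2.4,"dy":2.2,"dz":0,"rx":0,"ry":0,"rz":0},{"gripper":1,"dx":-2.4,"dy":3.6,"dz":0,"rx":0,"ry":0,"rz":0}]'

```text
t: 3.9
ee_pos: [417.2, -309.8, 276.3]
orientation: [[0.996, -0.088, 0.001], [-0.088, -0.996, -0.001], [0.001, 0.0, -1.0]]
ft_force: [1.6, 0.0, 0.6]
finger_gap: 0.1
grip_force: 0.0
```

Emit:
drive_tool --targets '[{"gripper":1,"dx":-0.5,"dy":1.3,"dz":0,"rx":0,"ry":0,"rz":0},{"gripper":1,"dx":-1,"dy":2.6,"dz":0,"rx":0,"ry":0,"rz":0},{"gripper":1,"dx":-1.5,"dy":3.9,"dz":0,"rx":0,"ry":0,"rz":0},{"gripper":1,"dx":-2,"dy":5,"dz":0,"rx":0,"ry":0,"rz":0},{"gripper":1,"dx":-2,"dy":5,"dz":0,"rx":0,"ry":0,"rz":0},{"gripper":1,"dx":-2,"dy":5,"dz":0,"rx":0,"ry":0,"rz":0},{"gripper":1,"dx":-2,"dy":5,"dz":0,"rx":0,"ry":0,"rz":0},{"gripper":1,"dx":-2,"dy":5,"dz":0,"rx":0,"ry":0,"rz":0}]'

```text
t: 4.7
ee_pos: [345.6, -451.7, 275.9]
orientation: [[0.996, -0.087, 0.001], [-0.087, -0.996, 0.0], [0.001, -0.0, -1.0]]
ft_force: [-1.1, 0.1, 0.6]
finger_gap: -0.1
grip_force: 0.0
```

```bash
python3 - <<'E'
from rig import snapshot,telemetry
import cv2
a,_=snapshot('scene');b,_=snapshot('top')
a=cv2.resize(a[130:320,300:460],(400,475),interpolation=cv2.INTER_CUBIC);b=cv2.resize(b[190:348,320:453],(400,475),interpolation=cv2.INTER_CUBIC)
cv2.imwrite('pics/end.png',cv2.hconcat([a,b])[...,::-1])
E
```

```text
(no output)
```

View pics/end.png

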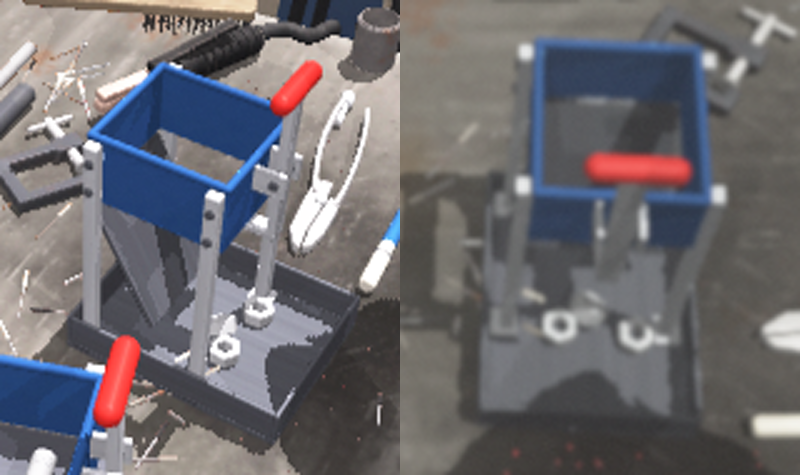

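The floor hangs open, the box is empty and the lever is back upright. Two nuts are plain, at top crop (560,325) and (637,333). A possible third is half hidden near scene crop (228,325), so I'll check it with depth and the networks.

```bash
python3 - <<'E'
from rig import snapshot,camera_model,nets
import numpy as np,cv2
for c in ['scene','top']:
    im,d=snapshot(c);m=camera_model(c)
    for q in nets.spot_point(c,'nut_1_center')[:5]+[dict(p='px',at=a) for a in ([(392,257),(391,260)] if c=='scene' else [(383,294),(385,293)])]:
        u,v=q['at'];z=d[int(round(v)),int(round(u))]
        print(c,q['p'],np.round([u,v]),np.round(np.array(m['orientation'])@(np.linalg.inv(m['K'])@[u,v,1]*z)+m['origin']))
    if c=='scene': x=cv2.resize(im[220:300,350:430],(480,480),interpolation=cv2.INTER_CUBIC);cv2.imwrite('pics/n.png',x[...,::-1])
E
```

```text
scene 0.43 [404. 254.] [ 502. -248.    7.]
scene px [392 257] [ 515. -211.   26.]
scene px [391 260] [ 515. -207.   21.]
top 0.61 [398. 301.] [ 504. -247.    9.]
top px [383 294] [ 514. -212.   24.]
top px [385 293] [ 517. -217.   24.]
```

View pics/n.png

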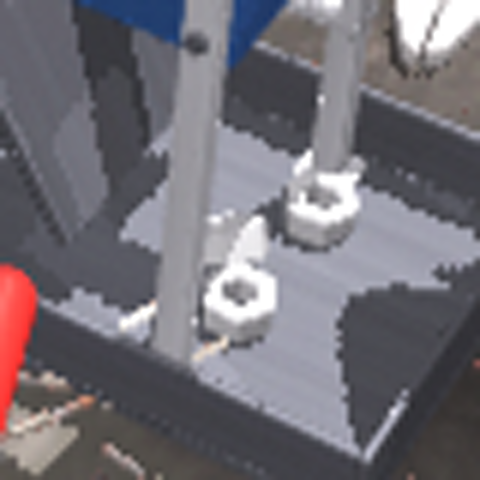

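All three nuts are in the tray: two lie flat, and the third stands on edge at crop (240,240), world about (515,-211). Handing in.

```bash
python3 -c "
from rig import bot;print(bot.job_done())"
```

```text
the job is handed in; nothing more can be done
None
```

I tripped the nut hopper's lever; its floor hangs open, all three nuts are in the tray (one on edge), the bolt hopper was left untouched, and the job was handed in at about 5 s.

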